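# Release and push out the filter cassette with the pin

## Robot

A 6-joint arm with a two-finger parallel gripper is mounted at the origin on the work surface. World frame = base frame: x ahead of the robot, y to its left, z up, the work surface at z = 0. Lengths are in mm, angles in rad, forces in N, time in s.
With the tool pointing down it reaches from about 350 to 925 mm from the base axis. Payload 6.4 kg.
Tool frame: the origin (TCP) lies on the mounting face of the last link; the fingertips stand 199 mm ahead of it and the grasp point (between the pads) lies 180 mm ahead of it; z points along the fingers, y is the line along which they close (so a half turn about z gives the same grasp; the last joint's range is limited). The gripper opens to 94 mm and grips with 3 to 60 N. Pads are 16 mm wide; open, the fingers measure 119 mm over their backs; the gripper's body (75 mm by 177 mm) begins 78 mm behind the grasp point.
Start: joints at [-1.331, 0.245, 1.558, -0, 1.339, -0.174], TCP at [261.366, -595.15, 404.655] pointing down, gripper open.
Joint ranges: [-3.13, 3.13], [-1.02, 2.26], [0.13, 2.54], [-0.95, 4.09], [0.21, 2.88], [-2.74, 2.74]. Speed limits (rad/s): [2.57, 2.57, 3.14, 3.14, 3.14, 3.14].

## Interface

Orientations are given as a unit quaternion [x, y, z, w].
In Python, from workcell import arm gives the robot as it stands.
- The arm moves only by the tool servo_tool, never from a script. Its argument "deltas" is a list of rows, each a list of 3 entries, a list of its own where there are three numbers: the shift along the tool's x, y, z each as a share of 800 mm, from -1 to 1, then the turn, a rotation vector about the tool's x, y, z each as a share of 2 rad, from -1 to 1, then the opening, from 0 (shut) to 1 (fully open). In form: [[[x, y, z], [wx, wy, wz], grip], ...]. A call has 1 to 5 rows; each row shifts and turns the commanded pose from where the row before left it, along the tool's axes as they then stand; what a row does not reach is not made up. A row lasts 1/10 s, in which the tool goes at most 50 mm and 8.59 degrees, less where a joint would pass 70% of its speed; a pose out of reach is approached as far as the arm can. A call with a number of a shift or a turn outside -1 to 1 is refused whole. A call with a gripper value outside its range is refused whole. The fingers move at their own pace and stop on an object; the grip force is fixed at half the most. Time passes only in rows, so rows that do not move let the fingers close. It gives the time, the measured TCP pose, the force, the opening and the grip force at its end, in the units of the state.
- arm.get_state(): the state, without advancing time (a new reading comes with each control period).
- arm.snapshot(name): name is "scene" or "top"; returns (picture, depth): 420x560x3 uint8, blue, green, red; 420x560 float32, mm along the optical axis (not along the pixel's ray), 0 where there is no reading.
- arm.camera_model(name): a dict with "intrinsics" (3x3 intrinsics, pixels), "rvec" (rotation vector, rad) and "tvec" (3), from world to camera coordinates, as OpenCV has them. Camera axes: x right, y down, z forward; pixel columns grow to the right and rows downward; lengths in mm; the calibration is good to about 2 mm. A picture is of the moment at which its call begins. camera_model takes no time and is no camera call.
- arm.finish_job(): hands the job in; it is judged then, once.
Trained networks look in the newest picture that a camera, given by its name, has taken for a name from the list of things; names that differ only in an ending like _2 or _b are one class to them, and where a whole thing is asked for, a point or a joint stands for the part that bears it (a point fixed in the world has none). Each returns a list of dicts, best first, with "p" (0 to 1); they miss things now and then, are a little off and sometimes report something else, mostly with a low value. They report only what shows in the picture. A call takes as long as a camera call. They do not tell look-alikes from the thing itself.
- arm.find_in(camera, name): "xyz" ([x, y, z] in mm, in world coordinates, good to about 4 mm: the middle of the surface that is visible of it).
The state is a dict: "t": time; "joint_pos": joint angles; "joint_vel": joint speeds; "tau": joint torques, N m; "ee_pos": TCP position; "ee_rot": TCP orientation; "ft_force": force on the tool from outside, world axes, zero at the start; "wrist_torque": the same for the moment, N m; "opening": opening from 0.0 (shut) to 1.0 (fully open); "grip_force": force on a finger pad.
Only numpy, scipy, OpenCV 4.12 (cv2) and the standard library are available. Lean on these libraries where they do the work, as an engineer would, in place of code of your own. Each camera call takes 0.05 s, during which the arm holds its last target. There are 200 camera calls.

## Task

The white filter cassette in the vacuum line's dock has to come out for a change: take the release pin (the tool with the square handle) from the rack, hold the recessed button in the cassette's pocket down with it, gently (under 20 N), and keep it down while you push the cassette out of the dock with the pin until it meets its stop. Then stand the pin upright back in its own hole in the rack and let go of it. Do not touch the cassette with the gripper, and leave all the other things where they are.

Things in the scene. Friction and masses are not known exactly. Their poses are not given: they have to be found in the camera images.
- pin_tool: release pin, standing in one hole of the rack. Black square handle 20 x 20 mm, 6 to 80 mm above its origin, sides along its x and y; below it a round collar 28 mm across, 6 mm thick; below that a round steel pin 6 mm across, 45 mm long. Origin: centre of the collar's underside, which rests on the rack's plate; z up the handle. The other tools have round handles and shafts too thick for the pocket
- pin_tip (a point): centre of the pin's flat lower end, 45 mm below the pin tool's origin
- rack: fixed aluminium tool rack: plate 70 x 210 mm, 8 mm thick, top 60 mm above the bench, open below, three 16 mm holes through it at -65, 0 and +65 mm along its own y on its centre line. Each holds one tool (which is where differs). Origin: centre of its foot, on the bench. The pin's own hole is the one it stands in at the start
- dock: fixed filter dock: grey block 180 (x) x 130 (y) mm with two aluminium rails, tops 56 mm above the bench, and at its +x end a cross block 85 mm tall (brass stubs to 103 mm). The white filter cassette lies between the rails and slides out along the dock's -x. Origin: centre of its underside, on the bench
- cassette (a joint): how far the cassette has slid out of the dock, m: 0 home, 0.042 at its stop, growing along the dock's -x. Drag 2.5 N. The latch lets it move only 1 mm until its button is down. Four catch teeth lie on the way, 8 mm apart: if the button comes up before 0.031, the cassette catches at the next one
- latch (a joint): how far the release button is pressed, m: 0 up, 0.005 fully down; the latch is free from 0.003 on. Spring: 3 N to start it, 1 N more per mm, then a hard bottom. The button (grey, 11 mm square, floor of the pocket) lies 12 to 22 mm below the pocket's mouth at rest; how deep differs and is not measured: feel for it. The cassette and its latch break above 20 N from the pin
- window (a point): centre of the 38 mm round filter window in the top of the white cassette, 45 mm from the pocket towards the dock's -x. The cassette is 125 x 46 mm, its top 60 mm above the bench, with a front plate 62 mm wide just off the dock's -x face; pocket and latch button ride on it
- pocket (a point): centre of the mouth of the pocket in the cassette's top: a straight square well 12 x 12 mm, grey rim, the release button on its floor. With the cassette home it is 10 mm from the dock's origin towards the dock's -x, 60 mm above the bench; it moves with the cassette. A pin in it pushes the cassette by the well's -x wall
- socket_driver: bystander: a tool of the rack with a plain round black handle 30 mm across, 75 mm tall, on an 11 mm shaft. Origin: on its axis where it rests on the rack's plate
- ball_key: bystander: slim steel tool of the rack with a 24 mm black ball on top, 86 mm tall above the plate. Origin: on its axis where it rests on the rack's plate
- beaker: bystander: small clear plastic beaker, 60 mm across, 70 mm tall, between the dock and the rack. Origin: centre of its underside
- dishes: bystander: stack of three clear round dishes, 60 mm across, 36 mm tall, on the robot's side. Origin: centre of its underside
- funnel: bystander: clear filter cup, 72 mm across, 80 mm tall, at the back. Origin: centre of its underside
- wash_bottle: bystander: white bottle, 64 mm across, 160 mm tall, at the back. Origin: centre of its underside
- jar: bystander: amber glass jar, 56 mm across, 70 mm tall, at the back. Origin: centre of its underside
Not all that is in view belongs to the job. What is shaped like the pin_tool but pink is not meant. What is shaped like the dock but purple is not meant.

How it is judged (in metres and radians):
On the way, in this order (a step that is already met when the one before it is completed fails the run):
1. the pin tool has been lifted out of the rack (height (world z) of pin_tool above 0.108 m), for 0.1 s.
2. the pin holds the button down, the cassette still home (value of joint latch above 0.003 m and contact force between pin_tool and latch above 2 N and value of joint cassette below 0.005 m), for 0.1 s.
3. the cassette is out at least 37 mm, the pin still holding the button down (value of joint cassette above 0.037 m and contact force between pin_tool and latch above 2 N and value of joint latch above 0.002 m), for 0.1 s.
At the end, for the whole second after the job is handed in: the cassette stays out by at least 37 mm of its 42 mm, the button is up again, and the pin tool stands at rest, upright within 0.12 rad, in its own rack hole, within 11 mm of where it stood at the start (value of joint cassette above 0.037 m and value of joint latch below 0.001 m and distance of pin_tool from where it was at the start of the episode below 0.011 m and angle between pin_tool's own z axis and vertical below 0.12 rad and linear speed of pin_tool below 0.02 m/s); the robot touches nothing.
It fails at once if the pin presses or pushes the cassette or its button with more than 20 N (contact force between pin_tool and cassette above 20 N).
It fails at once if the gripper or arm touches the cassette (contact force between any of the fingers, the arm and cassette above 1 N).
It fails at once if another tool of the rack is moved by more than 20 mm (distance of any of socket_driver, ball_key from where it was at the start of the episode above 0.02 m).
It fails at once if a bystander on the bench is moved by more than 30 mm (distance of any of beaker, dishes, funnel, wash_bottle, jar from where it was at the start of the episode above 0.03 m).
It also fails if it takes over 64 s, if anything falls off the work surface, if the arm or the gripper's body presses on something with over 40 N, if the wrist force passes 120 N, or if a joint passes its speed limit or range.

## Working session

There is one attempt and no reset: what is moved stays moved. The work goes in short steps, Python scripts to look and compute and a tool call to move; the robot and the scene stay as the last step left them, time stands still between calls to the robot, and variables do not carry over. Pictures are saved under pics/ and viewed, at most 10 in all, crops included, and the job is handed in when it is done.

Besides the shell and the picture viewer there is one more tool, called after "Request:" as a command line: name --argument value ..., lists and objects as JSON in quotes. servo_tool: Moves the arm, as the interface text tells. Its arguments: {"type":"object","properties":{"deltas":{"type":"array"}},"required":["deltas"]}

```bash
mkdir -p pics; python3 - <<'E'
from workcell import arm
import cv2,numpy as np
for c in ("scene","top"):
    p,d=arm.snapshot(c); cv2.imwrite(f"pics/{c}0.png",p); np.save(f"{c}_d.npy",d); np.save(f"{c}_p.npy",p)
    for n in ("pin_tool","rack","dock","pocket","window","socket_driver","ball_key","beaker"):
        print(c,n,[(np.round(r["xyz"]).tolist(),round(r["p"],2)) for r in arm.find_in(c,n)][:4])
    m=arm.camera_model(c); print(np.round(m["intrinsics"],1).tolist(),m["rvec"],m["tvec"])
print(arm.get_state())
E
```

```text
scene pin_tool [([513.0, 154.0, 105.0], 0.92), ([615.0, 131.0, 84.0], 0.92)]
scene rack [([753.0, -176.0, 88.0], 0.61), ([742.0, 61.0, 56.0], 0.39)]
scene dock [([548.0, -351.0, 60.0], 0.86), ([564.0, -148.0, 56.0], 0.7)]
scene pocket [([486.0, -367.0, 59.0], 0.95), ([462.0, -171.0, 59.0], 0.92), ([503.0, 227.0, 54.0], 0.26)]
scene window [([482.0, -365.0, 58.0], 0.98), ([458.0, -164.0, 56.0], 0.96)]
scene socket_driver [([489.0, 280.0, 106.0], 0.8), ([497.0, 222.0, 102.0], 0.66)]
scene ball_key [([500.0, 218.0, 98.0], 0.81)]
scene beaker [([559.0, -0.0, 49.0], 0.88)]
[[438.3, 0.0, 273.3], [0.0, 438.3, 216.1], [0.0, 0.0, 1.0]] [ 1.19827443  2.09744067 -1.12554005] [ 317.53038333 -200.77301354 1331.8401285 ]
top pin_tool [([504.0, 147.0, 139.0], 0.65), ([609.0, 119.0, 113.0], 0.64), ([496.0, 204.0, 61.0], 0.25)]
top rack [([493.0, 204.0, 62.0], 0.96)]
top dock [([498.0, -171.0, 58.0], 0.92), ([520.0, -374.0, 56.0], 0.78)]
top pocket [([476.0, -170.0, 61.0], 0.76), ([485.0, -378.0, 63.0], 0.58), ([728.0, -185.0, 106.0], 0.57)]
top window [([471.0, -168.0, 62.0], 0.86), ([485.0, -372.0,
[... 287 characters left out ...]
6962]
{'t': 0.9, 'joint_pos': array([-1.33114309e+00,  2.45079965e-01,  1.55777796e+00,  2.28742926e-05,
        1.33868954e+00, -1.74080955e-01]), 'joint_vel': array([-0.00130282, -0.00081085, -0.00055878,  0.00180544,  0.00027436,
       -0.00089699]), 'tau': array([ 1.73879940e-03, -4.15821648e+01, -3.14876211e+01,  6.86142244e-02,
        2.87265476e-02, -2.39098580e-05]), 'ee_pos': array([ 261.34272485, -595.16512672,  404.67994248]), 'ee_rot': array([9.78679739e-01, 2.05392231e-01, 1.18650998e-05, 2.22150958e-05]), 'ft_force': array([ 0.30115894, -0.30228436, -1.07956746]), 'wrist_torque': array([-0.03851223,  0.01721624, -0.02330477]), 'grip_force': 0.0, 'opening': 0.9999971486390543}
```

View pics/scene0.png

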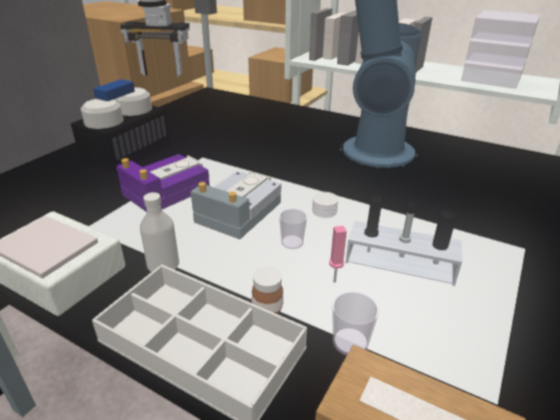

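View pics/top0.png

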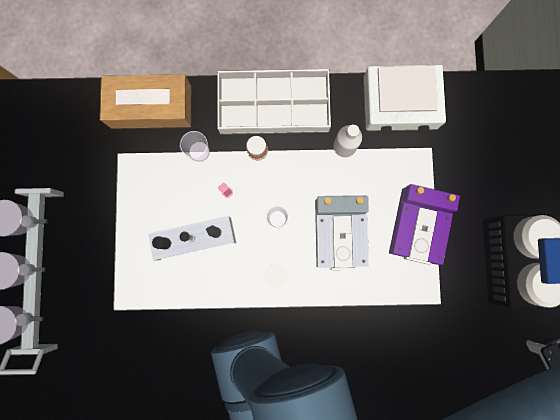

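Top picture: grey dock at about (342,232) with the pocket at (343,236) and the window at (344,254). Rack from (150,247) to (233,230), with the square-handled pin at (214,232), the ball key at (186,237) and the socket driver at (161,242). The pink and purple look-alikes are at (225,190) and (425,225). Next I'll rectify crops for precise measurement.

```bash
cat > h.py <<'E'
import numpy as np,cv2
from workcell import arm
def cam(c):
    m=arm.camera_model(c); R=cv2.Rodrigues(np.array(m["rvec"],float))[0]
    return np.array(m["intrinsics"]),R,np.array(m["tvec"],float).ravel()
def proj(c,P):
    K,R,t=cam(c); q=(K@(R@np.atleast_2d(P).T+t[:,None])); return (q[:2]/q[2]).T
def rect(c,img,z,x0,x1,y0,y1,s):
    # world plane z -> image rows: x decreasing down, cols: y decreasing right, s px/mm
    w=np.array([[x1,y1],[x1,y0],[x0,y0],[x0,y1]],float)
    src=proj(c,np.c_[w,np.full(4,z)]).astype(np.float32)
    W,H=int((y1-y0)*s),int((x1-x0)*s)
    M=cv2.getPerspectiveTransform(src,np.float32([[0,0],[W,0],[W,H],[0,H]]))
    return cv2.warpPerspective(img,M,(W,H),flags=cv2.INTER_CUBIC)
def cloud(c,d):
    K,R,t=cam(c); v,u=np.mgrid[:d.shape[0],:d.shape[1]]
    C=np.stack([(u-K[0,2])/K[0,0]*d,(v-K[1,2])/K[1,1]*d,d],-1)
    W=(C-t)@R; W[d==0]=np.nan; return W
E
python3 - <<'E'
from h import *
ims={c:np.load(c+"_p.npy") for c in("scene","top")}
rows=[]
for c in("top","scene"):
    a=rect(c,ims[c],60,400,620,-280,-60,1.7)
    b=rect(c,ims[c],140,400,620,90,310,1.7)
    for im in (a,b):
        for k in range(0,220,20):
            cv2.line(im,(int(k*1.7),0),(int(k*1.7),4),(0,0,255),1); cv2.line(im,(0,int(k*1.7)),(4,int(k*1.7)),(0,0,255),1)
    rows.append(np.hstack([a,b]))
cv2.imwrite("pics/rect.png",cv2.resize(np.vstack(rows),None,fx=.79,fy=.79))
W=cloud("top",np.load("top_d.npy")); 
def box(x0,x1,y0,y1,z0,z1):
    m=(W[...,0]>x0)&(W[...,0]<x1)&(W[...,1]>y0)&(W[...,1]<y1)&(W[...,2]>z0)&(W[...,2]<z1); return m
for n,b in dict(pintop=(470,560,110,185,130,150),ball=(470,530,185,235,125,155),sock=(450,530,240,310,125,150),rack=(430,560,80,320,54,66),dock=(400,620,-260,-80,53,66)).items():
    P=W[box(*b)]; r=cv2.minAreaRect(P[:,:2].astype(np.float32)); print(n,len(P),P.mean(0).round(1),[np.round(q,1) for q in r])
E
```

```text
pintop 76 [505.4 151.  138.6] [array([505.6, 151.5]), array([19.6, 20.3]), np.float64(24.2)]
ball 78 [492.6 213.6 141.2] [array([493.6, 214. ]), array([21.7, 21. ]), np.float64(1.3)]
sock 128 [479.7 277.8 132.9] [array([480.3, 278.2]), array([27.3, 28.3]), np.float64(52.2)]
rack 1799 [492.5 209.9  59.1] [array([492.8, 215.7]), array([ 70.3, 211.1]), np.float64(11.5)]
dock 2429 [ 476.4 -170.8   57.5] [array([ 491.8, -171.1]), array([130.2, 172.4]), np.float64(89.6)]
```

View pics/rect.png

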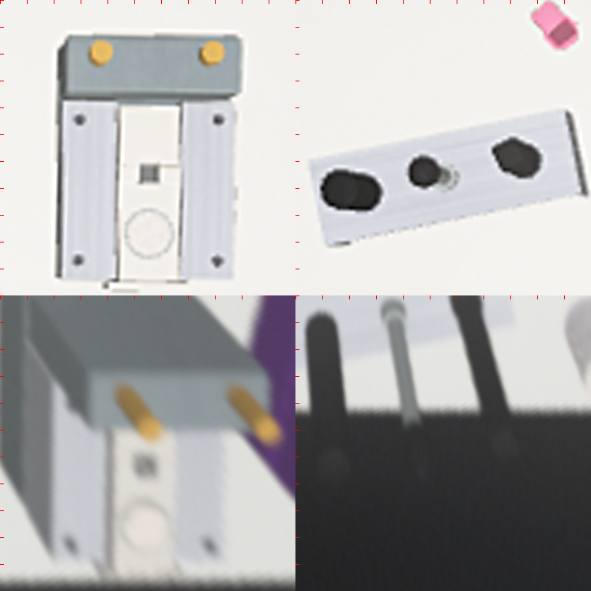

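Rectified crop (1.34 px/mm): the pocket is at (149,173), i.e. about (491,-171), and the window is at (149,233), so the dock yaw is about 0. The pin handle is the rightmost tool in the rack. I still need its yaw.

```bash
cat >> h.py <<'E'
def togo(target,grasp=True,n=None):
    """rows (shares) to move TCP to target xyz (mm, TCP) at present orientation"""
    from scipy.spatial.transform import Rotation as Ro
    s=arm.get_state(); R=Ro.from_quat(s["ee_rot"]); d=R.inv().apply(np.array(target)-s["ee_pos"])
    n=n or int(np.ceil(np.linalg.norm(d)/46)); return n,(d/800/n).round(4).tolist()
E
python3 - <<'E'
from h import *
im=np.load("top_p.npy"); s=10
a=rect("top",im,140,480,530,127,177,s); cv2.imwrite("pics/handle.png",a)
g=a.max(2); 
for th in (25,35,45,55):
    m=(g>th).astype(np.uint8)
W=cloud("top",np.load("top_d.npy")); P=W[(np.abs(W[...,0]-505)<25)&(np.abs(W[...,1]-151)<25)&(W[...,2]>133)][:,:2].astype(np.float32)
# square fit by area search
from scipy.optimize import minimize
print(P.mean(0)); c=P.mean(0)
for d in range(0,90,6):
    t=np.radians(d); Q=(P-c)@np.array([[np.cos(t),-np.sin(t)],[np.sin(t),np.cos(t)]]); print(d,np.ptp(Q,0).round(1),np.percentile(Q,[3,97],axis=0).round(1).tolist())
print(togo([505.6,151.5,400]))
E
```

```text
[505.33212 151.13828]
0 [23.9 23.5] [[-9.3, -9.9], [9.8, 9.5]]
6 [23.1 22.7] [[-9.3, -9.8], [9.9, 9.7]]
12 [22.1 21.8] [[-9.3, -9.7], [9.9, 10.0]]
18 [21.  20.6] [[-9.2, -9.4], [9.9, 9.8]]
24 [19.6 20.1] [[-9.0, -9.4], [9.7, 9.6]]
30 [20.2 21. ] [[-8.9, -9.4], [9.6, 9.5]]
36 [21.4 22.2] [[-9.4, -9.6], [9.6, 10.0]]
42 [22.7 23.1] [[-9.9, -10.1], [10.1, 9.8]]
48 [23.7 23.8] [[-10.1, -10.5], [10.4, 10.2]]
54 [24.4 24.6] [[-10.5, -10.6], [10.5, 10.7]]
60 [24.9 25.1] [[-10.6, -10.6], [10.5, 11.0]]
66 [25.1 25.4] [[-10.6, -10.6], [10.5, 11.0]]
72 [25.  25.5] [[-10.6, -10.5], [10.4, 10.7]]
78 [24.7 25.2] [[-10.4, -10.3], [10.2, 10.3]]
84 [24.1 24.7] [[-10.1, -10.0], [9.8, 9.7]]
(18, [0.0364, -0.0407, 0.0003])
```

View pics/handle.png

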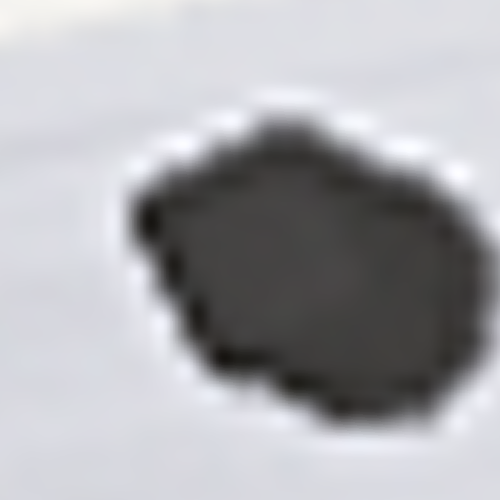

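Zoom: the square's left edge runs from (130,200) to (215,370), which gives a yaw of about 25°. The tool stands at 23.7°, so it is already aligned. Moving over the pin with the gripper half open.

Request:
servo_tool --deltas '[[[0.036, -0.04, 0], [0, 0, 0], 0.5], [[0.036, -0.04, 0], [0, 0, 0], 0.5], [[0.036, -0.04, 0], [0, 0, 0], 0.5], [[0.036, -0.04, 0], [0, 0, 0], 0.5], [[0.036, -0.04, 0], [0, 0, 0], 0.5]]'

```text
t: 1.4
ee_pos: [329.1, -389.1, 404.7]
ee_rot: [0.979, 0.205, 0.0, 0.0]
ft_force: [0.7, 0.0, -0.4]
opening: 0.609
grip_force: 0.0
```

Request:
servo_tool --deltas '[[[0.036, -0.04, 0], [0, 0, 0], 0.5], [[0.036, -0.04, 0], [0, 0, 0], 0.5], [[0.036, -0.04, 0], [0, 0, 0], 0.5], [[0.036, -0.04, 0], [0, 0, 0], 0.5], [[0.036, -0.04, 0], [0, 0, 0], 0.5]]'

```text
t: 1.9
ee_pos: [396.5, -184.7, 405.0]
ee_rot: [0.979, 0.205, 0.0, 0.0]
ft_force: [0.4, -0.2, 1.2]
opening: 0.5
grip_force: 0.0
```

Request:
servo_tool --deltas '[[[0.036, -0.04, 0], [0, 0, 0], 0.5], [[0.036, -0.04, 0], [0, 0, 0], 0.5], [[0.036, -0.04, 0], [0, 0, 0], 0.5], [[0.036, -0.04, 0], [0, 0, 0], 0.5], [[0.036, -0.04, 0], [0, 0, 0], 0.5]]'

```text
t: 2.4
ee_pos: [464.0, 19.9, 405.0]
ee_rot: [0.979, 0.205, 0.0, 0.0]
ft_force: [-0.3, 0.2, -0.3]
opening: 0.501
grip_force: 0.0
```

```bash
python3 - <<'E'
from h import *
print(togo([505.5,151.4,400])); s=arm.get_state(); print(s["ee_pos"],s["ee_rot"],s["opening"],s["t"])
E
```

```text
(3, [0.0378, -0.0432, 0.0021])
[464.04889741  19.91816742 405.03792426] [9.78658924e-01 2.05490675e-01 4.85567707e-04 2.38386400e-04] 0.5014998715721439 2.4
```

Request:
servo_tool --deltas '[[[0.0378, -0.0432, 0], [0, 0, 0], 0.5], [[0.0378, -0.0432, 0], [0, 0, 0], 0.5], [[0.0378, -0.0432, 0], [0, 0, 0], 0.5], [[0, 0, 0], [0, 0, 0], 0.5]]'

```text
t: 2.8
ee_pos: [505.7, 153.3, 404.7]
ee_rot: [0.978, 0.208, 0.0, -0.0]
ft_force: [-0.3, -0.2, 0.7]
opening: 0.5
grip_force: 0.0
```

```bash
python3 - <<'E'
from h import *
print(togo([505.5,151.4,290],n=3)); s=arm.get_state(); print(s["ee_pos"],s["ee_rot"],s["opening"],s["t"])
E
```

```text
(3, [-0.0004, 0.0007, 0.0478])
[505.67257968 153.31567124 404.71894108] [ 9.78067497e-01  2.08287506e-01  2.61328501e-04 -4.66644198e-04] 0.5000151257052896 2.8
```

Request:
servo_tool --deltas '[[[-0.0004, 0.0007, 0.0478], [0, 0, 0], 0.5], [[-0.0004, 0.0007, 0.0478], [0, 0, 0], 0.5], [[-0.0004, 0.0007, 0.0478], [0, 0, 0], 0.5], [[0, 0, 0], [0, 0, 0], 0.5]]'

```text
t: 3.2
ee_pos: [502.7, 146.7, 284.7]
ee_rot: [0.979, 0.205, -0.006, -0.001]
ft_force: [-1.7, -0.1, 0.1]
opening: 0.502
grip_force: 0.0
```

Request:
servo_tool --deltas '[[[0, 0, 0], [0, 0, 0], 0], [[0, 0, 0], [0, 0, 0], 0], [[0, 0, 0], [0, 0, 0], 0], [[0, 0, 0], [0, 0, 0], 0], [[0, 0, 0], [0, 0, 0], 0]]'

```text
t: 3.7
ee_pos: [505.8, 147.6, 291.9]
ee_rot: [0.979, 0.205, 0.002, 0.0]
ft_force: [-1.4, 0.4, 6.4]
opening: 0.215
grip_force: 30.0
```

```bash
python3 - <<'E'
from h import *
s=arm.get_state(); print({k:np.round(v,3) for k,v in s.items()})
E
```

```text
{'t': np.float64(3.7), 'joint_pos': array([ 0.069,  0.092,  1.953, -0.   ,  1.093,  1.225]), 'joint_vel': array([-0.001,  0.003,  0.001, -0.   ,  0.002,  0.001]), 'tau': array([-6.3000e-02, -2.8678e+01, -2.5237e+01,  4.9000e-02, -3.0100e-01,
       -4.0000e-03]), 'ee_pos': array([505.774, 147.586, 291.853]), 'ee_rot': array([0.979, 0.205, 0.002, 0.   ]), 'ft_force': array([-1.361,  0.382,  6.376]), 'wrist_torque': array([-0.005,  0.206,  0.049]), 'grip_force': np.float64(30.001), 'opening': np.float64(0.215)}
```

Request:
servo_tool --deltas '[[[0, 0, -0.02], [0, 0, 0], 0], [[0, 0, -0.04], [0, 0, 0], 0], [[0, 0, -0.04], [0, 0, 0], 0], [[0, 0, -0.04], [0, 0, 0], 0], [[0, 0, 0], [0, 0, 0], 0]]'

```text
t: 4.2
ee_pos: [506.1, 147.7, 407.2]
ee_rot: [0.979, 0.206, 0.005, 0.001]
ft_force: [0.8, 0.0, -0.2]
opening: 0.211
grip_force: 30.0
```

```bash
python3 - <<'E'
from h import *
s=arm.get_state(); print({k:np.round(v,3) for k,v in s.items() if k in("ee_pos","ee_rot","ft_force","wrist_torque","opening","t")}); print(togo([491,-171,402]))
E
```

```text
{'t': np.float64(4.2), 'ee_pos': array([506.073, 147.683, 407.245]), 'ee_rot': array([0.979, 0.206, 0.005, 0.001]), 'ft_force': array([ 0.759,  0.011, -0.156]), 'wrist_torque': array([ 0.055, -0.054,  0.001]), 'opening': np.float64(0.211)}
(7, [-0.0254, 0.051, 0.0009])
```

Request:
servo_tool --deltas '[[[-0.025, 0.051, 0], [0, 0, 0], 0], [[-0.025, 0.051, 0], [0, 0, 0], 0], [[-0.025, 0.051, 0], [0, 0, 0], 0], [[-0.025, 0.051, 0], [0, 0, 0], 0], [[-0.025, 0.051, 0], [0, 0, 0], 0]]'

```text
t: 4.7
ee_pos: [494.8, -81.0, 400.5]
ee_rot: [0.979, 0.206, -0.001, -0.0]
ft_force: [1.0, -0.2, 0.4]
opening: 0.213
grip_force: 30.0
```

Request:
servo_tool --deltas '[[[-0.025, 0.051, 0], [0, 0, 0], 0], [[-0.025, 0.051, 0], [0, 0, 0], 0], [[0, 0, 0], [0, 0, 0], 0], [[0, 0, 0], [0, 0, 0], 0], [[0, 0, 0], [0, 0, 0], 0]]'

```text
t: 5.2
ee_pos: [491.6, -169.3, 401.0]
ee_rot: [0.979, 0.206, -0.001, -0.001]
ft_force: [1.1, 0.4, -1.0]
opening: 0.21
grip_force: 30.0
```

```bash
python3 - <<'E'
from h import *
s=arm.get_state(); print({k:np.round(v,4) for k,v in s.items() if k in("ee_pos","ee_rot","ft_force","wrist_torque","opening","t")}); print(togo([491,-171,345],n=2))
E
```

```text
{'t': np.float64(5.2), 'ee_pos': array([ 491.6117, -169.258 ,  400.9672]), 'ee_rot': array([ 9.786e-01,  2.059e-01, -5.000e-04, -7.000e-04]), 'ft_force': array([ 1.1113,  0.3969, -1.037 ]), 'wrist_torque': array([ 0.0462, -0.0418,  0.0614]), 'opening': np.float64(0.2104)}
(2, [-0.0008, 0.0009, 0.035])
```

Request:
servo_tool --deltas '[[[-0.0008, 0.0009, 0.033], [0, 0, 0], 0], [[-0.0008, 0.0009, 0.033], [0, 0, 0], 0], [[0, 0, 0], [0, 0, 0], 0], [[0, 0, 0], [0, 0, 0], 0], [[0, 0, 0], [0, 0, 0], 0]]'

```text
t: 5.7
ee_pos: [491.7, -171.7, 350.7]
ee_rot: [0.979, 0.206, 0.001, 0.001]
ft_force: [0.0, -1.2, -1.6]
opening: 0.205
grip_force: 30.0
```

```bash
python3 - <<'E'
from h import *
s=arm.get_state(); print({k:np.round(v,4) for k,v in s.items() if k in("ee_pos","ee_rot","ft_force","wrist_torque","opening","t")})
out=[]
for c in("scene","top"):
    p,d=arm.snapshot(c); np.save(c+"_p1.npy",p); np.save(c+"_d1.npy",d)
    for n in("pin_tip","pin_tool","pocket"): print(c,n,[(np.round(r["xyz"]).tolist(),round(r["p"],2)) for r in arm.find_in(c,n)][:3])
    u,v=proj(c,[491,-171,75])[0].astype(int); out.append(cv2.resize(p[v-30:v+30,u-40:u+40],None,fx=9,fy=9,interpolation=cv2.INTER_CUBIC)[:, :400] if 0 else cv2.resize(p[v-35:v+25,u-30:u+30],(400,400),interpolation=cv2.INTER_CUBIC)); print(c,u-30,v-35)
    print(proj(c,[[491,-171,60],[491,-171,72]]).round(1).tolist())
cv2.imwrite("pics/over.png",np.hstack(out))
E
```

```text
{'t': np.float64(5.7), 'ee_pos': array([ 491.7048, -171.665 ,  350.7225]), 'ee_rot': array([9.786e-01, 2.060e-01, 9.000e-04, 8.000e-04]), 'ft_force': array([ 0.0216, -1.2072, -1.6057]), 'wrist_torque': array([0.0417, 0.0105, 0.0106]), 'opening': np.float64(0.2048)}
scene pin_tip [([503.0, -164.0, 156.0], 0.91), ([614.0, 127.0, 85.0], 0.73), ([460.0, -163.0, 59.0], 0.63)]
scene pin_tool [([615.0, 129.0, 84.0], 0.85), ([506.0, -168.0, 156.0], 0.65)]
scene pocket [([462.0, -165.0, 61.0], 0.97), ([482.0, -367.0, 61.0], 0.56)]
scene 209 147
[[239.4, 187.7], [239.2, 183.2]]
top pin_tip [([606.0, 117.0, 116.0], 0.54)]
top pin_tool [([609.0, 120.0, 112.0], 0.42), ([723.0, 42.0, 66.0], 0.4)]
top pocket [([487.0, -378.0, 63.0], 0.76), ([392.0, 1.0, 29.0], 0.57)]
top 313 200
[[342.3, 235.3], [342.9, 235.1]]
```

View pics/over.png

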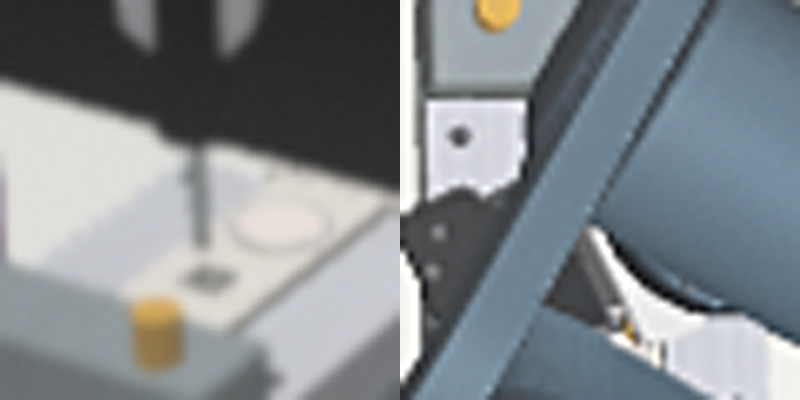

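Scene crop (6.67 px per image px): the pin tip is at (203,245) and the dark pocket at (209,278), almost directly below. The top view is blocked by the arm. Quantifying the residual offset next.

```bash
python3 - <<'E'
from h import *
def cen(img,u,v,r,lo):
    g=img.min(2).astype(float)[v-r:v+r+1,u-r:u+r+1]; w=np.clip(lo-g,0,None); yy,xx=np.mgrid[v-r:v+r+1,u-r:u+r+1]; return (xx*w).sum()/w.sum(),(yy*w).sum()/w.sum()
a=np.load("scene_p.npy"); t=np.load("top_p.npy"); b=np.load("scene_p1.npy")
ps=cen(a,240,188,3,170); pt=cen(t,343,236,4,170); print("pocket scene0",ps,"top0",pt,"scene1",cen(b,240,189,3,170))
print(b[176:194,233:248].min(2))
def inv(c,uv,z):
    from scipy.optimize import fsolve
    return fsolve(lambda q:proj(c,[q[0],q[1],z])[0]-uv,[491,-171]).round(1)
print("pocket xy: scene",inv("scene",ps,60),"top",inv("top",pt,60))
J=lambda P:np.c_[[proj("scene",np.array(P)+e)[0]-proj("scene",P)[0] for e in np.eye(3)]]
print(J([491.,-171,60]).round(3))
E
```

```text
pocket scene0 (np.float64(239.77472527472528), np.float64(188.39835164835165)) top0 (np.float64(342.2850194552529), np.float64(235.44260700389106)) scene1 (np.float64(239.8031914893617), np.float64(188.41755319148936))
[[197 197 196 187 162 136 136 164 191 198 199 198 200 206 207]
 [198 198 196 187 161 135 137 163 190 198 200 201 201 205 207]
 [198 199 197 188 166 138 137 164 191 199 205 204 203 207 211]
 [198 198 197 193 175 142 139 168 197 203 204 203 209 213 216]
 [198 198 199 196 178 144 141 172 201 203 197 202 210 216 217]
 [198 199 198 196 179 144 139 170 201 204 196 198 207 212 216]
 [198 198 199 199 184 147 137 166 201 208 200 192 195 203 209]
 [199 200 203 206 192 158 146 170 203 210 206 195 189 190 196]
 [202 209 212 210 201 181 173 189 207 212 210 206 197 193 192]
 [208 213 216 213 209 200 196 201 208 211 212 211 210 207 205]
 [210 213 213 211 206 194 182 188 195 201 206 209 210 212 212]
 [210 212 208 202 186 165 149 158 168 174 183 195 209 213 213]
 [212 209 200 185 161 138 133 143 145 146 158 183 206 214 215]
 [214 208 195 181 162 143 138 145 145 148 166 191 208 214 214]
 [206 205 201 195 188 174 163 160 160 174 193 205 211 212 211]
 [173 179 190 203 206 201 194 190 189 200 206 210 211 208 200]
 [122 133 158 190 208 211 209 208 207 209 209 209 208 199 178]
 [ 95 102 127 170 201 211 212 212 213 212 211 206 197 177 156]]
pocket xy: scene [ 493.4 -168.4] top [ 490.7 -170.9]
[[-0.242  0.184]
 [ 0.358  0.109]
 [-0.017 -0.375]]
```

```bash
python3 -c "
from h import *
print(togo([490.4,-170.0,343],n=1))"
```

```text
(1, [0.0002, -0.0029, 0.0081])
```

Request:
servo_tool --deltas '[[[-0.0006, -0.0024, 0.0081], [0, 0, 0], 0], [[0, 0, 0], [0, 0, 0], 0], [[0, 0, 0], [0, 0, 0], 0], [[0, 0, 0], [0, 0, 0], 0]]'

```text
t: 6.5
ee_pos: [489.9, -170.5, 342.6]
ee_rot: [0.979, 0.205, -0.0, -0.0]
ft_force: [-0.1, -0.1, -0.8]
opening: 0.214
grip_force: 30.0
```

```bash
python3 - <<'E'
from h import *
s=arm.get_state(); print({k:np.round(v,4) for k,v in s.items() if k in("ee_pos","ee_rot","ft_force","wrist_torque","opening","t")})
p,d=arm.snapshot("scene"); np.save("scene_p2.npy",p); print(p[178:194,233:248].min(2))
a=np.load("scene_p.npy"); print(a[184:193,233:248].min(2))
E
```

```text
{'t': np.float64(6.5), 'ee_pos': array([ 489.9242, -170.5457,  342.605 ]), 'ee_rot': array([ 0.9787,  0.2054, -0.    , -0.    ]), 'ft_force': array([-0.1301, -0.1179, -0.7791]), 'wrist_torque': array([-0.0075, -0.0092, -0.0009]), 'opening': np.float64(0.2135)}
[[198 198 197 197 194 178 143 135 160 191 205 204 204 207 211]
 [198 197 197 198 195 178 144 134 160 193 203 203 208 213 214]
 [197 197 198 198 195 179 147 137 161 192 197 200 210 215 217]
 [198 198 199 198 196 179 151 140 164 194 195 198 206 212 216]
 [197 199 199 202 201 187 156 140 165 197 199 193 195 202 210]
 [198 200 204 208 207 190 156 137 162 199 205 196 188 190 196]
 [202 208 213 211 209 192 155 135 158 199 209 205 198 193 192]
 [208 212 214 212 210 192 156 137 160 199 211 211 209 208 205]
 [210 212 213 210 204 186 154 139 159 191 205 208 211 212 213]
 [211 211 208 201 185 163 141 138 150 168 183 195 209 213 213]
 [212 208 200 185 160 139 133 140 142 144 157 182 206 213 214]
 [214 207 196 179 162 143 138 144 145 149 166 190 208 214 214]
 [206 204 200 195 187 174 163 162 160 174 191 205 211 211 210]
 [173 179 189 202 206 201 194 189 188 199 206 209 211 208 200]
 [121 133 158 190 208 210 209 208 208 208 209 210 208 198 178]
 [ 94 101 127 169 202 210 211 213 213 212 210 206 197 177 157]]
[[202 208 212 212 212 212 213 212 212 212 211 206 199 194 193]
 [208 213 215 213 212 210 208 208 210 211 212 211 209 208 205]
 [211 213 213 211 206 195 185 188 196 201 205 210 212 212 212]
 [210 211 209 202 186 165 150 158 168 174 183 196 209 213 214]
 [212 208 200 185 160 138 134 143 147 146 158 183 207 214 215]
 [214 209 195 180 162 144 139 144 146 150 167 191 209 214 215]
 [206 205 202 195 188 176 164 162 161 175 192 205 212 212 210]
 [173 179 190 202 207 201 194 191 189 199 207 210 211 208 201]
 [121 134 158 189 208 211 210 209 207 209 210 211 209 198 178]]
```

Request:
servo_tool --deltas '[[[0, 0, 0.003], [0, 0, 0], 0], [[0, 0, 0.003], [0, 0, 0], 0], [[0, 0, 0.00125], [0, 0, 0], 0], [[0, 0, 0], [0, 0, 0], 0]]'

```text
t: 6.95
ee_pos: [489.8, -170.5, 336.5]
ee_rot: [0.979, 0.205, -0.0, -0.0]
ft_force: [0.5, -0.6, -1.5]
opening: 0.211
grip_force: 30.0
```

Request:
servo_tool --deltas '[[[0, 0, 0.00125], [0, 0, 0], 0], [[0, 0, 0], [0, 0, 0], 0]]'

```text
t: 7.15
ee_pos: [489.9, -170.5, 335.8]
ee_rot: [0.979, 0.205, -0.0, -0.0]
ft_force: [-0.4, -0.4, 0.5]
opening: 0.208
grip_force: 30.0
```

Request:
servo_tool --deltas '[[[0, 0, 0.00125], [0, 0, 0], 0], [[0, 0, 0], [0, 0, 0], 0]]'

```text
t: 7.35
ee_pos: [489.9, -170.5, 334.7]
ee_rot: [0.979, 0.205, -0.0, -0.0]
ft_force: [-0.4, 0.0, -0.8]
opening: 0.212
grip_force: 30.0
```

Request:
servo_tool --deltas '[[[0, 0, 0.00125], [0, 0, 0], 0], [[0, 0, 0.00125], [0, 0, 0], 0], [[0, 0, 0], [0, 0, 0], 0]]'

```text
t: 7.65
ee_pos: [489.9, -170.5, 332.7]
ee_rot: [0.979, 0.205, -0.0, -0.0]
ft_force: [-0.4, -0.7, -0.7]
opening: 0.212
grip_force: 30.0
```

Request:
servo_tool --deltas '[[[0, 0, 0.00125], [0, 0, 0], 0], [[0, 0, 0.00125], [0, 0, 0], 0], [[0, 0, 0], [0, 0, 0], 0]]'

```text
t: 7.95
ee_pos: [489.9, -170.5, 330.6]
ee_rot: [0.979, 0.205, -0.0, -0.0]
ft_force: [0.3, 0.6, -0.9]
opening: 0.207
grip_force: 30.0
```

Request:
servo_tool --deltas '[[[0, 0, 0.00125], [0, 0, 0], 0], [[0, 0, 0.00125], [0, 0, 0], 0], [[0, 0, 0], [0, 0, 0], 0]]'

```text
t: 8.25
ee_pos: [489.9, -170.5, 328.6]
ee_rot: [0.979, 0.205, -0.0, -0.0]
ft_force: [-0.4, -0.6, -0.6]
opening: 0.214
grip_force: 30.0
```

Tip is about 8 mm inside the pocket with no contact. The button is at least 12 mm down.

Request:
servo_tool --deltas '[[[0, 0, 0.00125], [0, 0, 0], 0], [[0, 0, 0.00125], [0, 0, 0], 0], [[0, 0, 0], [0, 0, 0], 0]]'

```text
t: 8.55
ee_pos: [489.9, -170.5, 326.7]
ee_rot: [0.979, 0.205, -0.0, -0.0]
ft_force: [0.8, 0.4, -0.3]
opening: 0.21
grip_force: 30.0
```

Request:
servo_tool --deltas '[[[0, 0, 0.00125], [0, 0, 0], 0], [[0, 0, 0], [0, 0, 0], 0]]'

```text
t: 8.75
ee_pos: [489.9, -170.5, 325.7]
ee_rot: [0.979, 0.205, -0.0, -0.0]
ft_force: [-0.5, -1.0, -0.6]
opening: 0.211
grip_force: 30.0
```

Request:
servo_tool --deltas '[[[0, 0, 0.00125], [0, 0, 0], 0], [[0, 0, 0], [0, 0, 0], 0]]'

```text
t: 8.95
ee_pos: [489.9, -170.5, 324.7]
ee_rot: [0.979, 0.205, -0.0, -0.0]
ft_force: [0.3, 0.7, -0.9]
opening: 0.213
grip_force: 30.0
```

Request:
servo_tool --deltas '[[[0, 0, 0.00125], [0, 0, 0], 0], [[0, 0, 0], [0, 0, 0], 0]]'

```text
t: 9.15
ee_pos: [489.9, -170.5, 323.7]
ee_rot: [0.979, 0.205, -0.0, -0.0]
ft_force: [0.3, 0.3, -0.4]
opening: 0.211
grip_force: 30.0
```

Request:
servo_tool --deltas '[[[0, 0, 0.00125], [0, 0, 0], 0], [[0, 0, 0], [0, 0, 0], 0]]'

```text
t: 9.35
ee_pos: [489.9, -170.5, 322.7]
ee_rot: [0.979, 0.205, -0.0, -0.0]
ft_force: [0.9, 0.2, -0.8]
opening: 0.207
grip_force: 30.0
```

Request:
servo_tool --deltas '[[[0, 0, 0.00125], [0, 0, 0], 0], [[0, 0, 0], [0, 0, 0], 0]]'

```text
t: 9.55
ee_pos: [489.9, -170.5, 321.8]
ee_rot: [0.979, 0.205, -0.0, -0.0]
ft_force: [-0.1, 0.3, -0.2]
opening: 0.208
grip_force: 30.0
```

Request:
servo_tool --deltas '[[[0, 0, 0.00125], [0, 0, 0], 0], [[0, 0, 0], [0, 0, 0], 0]]'

```text
t: 9.75
ee_pos: [490.0, -170.6, 321.2]
ee_rot: [0.979, 0.205, 0.0, 0.0]
ft_force: [-0.6, 0.6, 3.2]
opening: 0.215
grip_force: 30.0
```

Request:
servo_tool --deltas '[[[0, 0, 0.00125], [0, 0, 0], 0], [[0, 0, 0], [0, 0, 0], 0]]'

```text
t: 9.95
ee_pos: [490.0, -170.6, 320.1]
ee_rot: [0.979, 0.205, 0.0, 0.0]
ft_force: [-1.1, 0.8, 3.4]
opening: 0.21
grip_force: 30.0
```

Request:
servo_tool --deltas '[[[0, 0, 0.00125], [0, 0, 0], 0], [[0, 0, 0], [0, 0, 0], 0]]'

```text
t: 10.15
ee_pos: [490.0, -170.6, 319.1]
ee_rot: [0.979, 0.205, 0.0, 0.0]
ft_force: [-2.1, 0.9, 4.0]
opening: 0.212
grip_force: 30.0
```

Request:
servo_tool --deltas '[[[0, 0, 0.00125], [0, 0, 0], 0], [[0, 0, 0], [0, 0, 0], 0]]'

```text
t: 10.35
ee_pos: [490.0, -170.6, 318.1]
ee_rot: [0.979, 0.205, 0.0, 0.0]
ft_force: [-1.3, 1.0, 5.6]
opening: 0.213
grip_force: 30.0
```

Request:
servo_tool --deltas '[[[0, 0, 0.00125], [0, 0, 0], 0], [[0, 0, 0], [0, 0, 0], 0], [[0, 0, 0], [0, 0, 0], 0]]'

```text
t: 10.65
ee_pos: [490.1, -170.6, 317.3]
ee_rot: [0.979, 0.205, 0.0, 0.0]
ft_force: [-2.2, 1.7, 6.5]
opening: 0.211
grip_force: 30.0
```

Request:
servo_tool --deltas '[[[0, 0, 0.0005], [0, 0, 0], 0], [[0, 0, 0], [0, 0, 0], 0], [[0, 0, 0], [0, 0, 0], 0]]'

```text
t: 10.95
ee_pos: [490.1, -170.6, 317.0]
ee_rot: [0.979, 0.205, 0.0, 0.0]
ft_force: [-2.4, 2.0, 6.3]
opening: 0.215
grip_force: 30.0
```

```bash
python3 - <<'E'
from h import *
from scipy.spatial.transform import Rotation as Ro
s=arm.get_state(); print({k:np.round(v,4) for k,v in s.items() if k in("ee_pos","ee_rot","ft_force","wrist_torque","opening","t")})
print(Ro.from_quat(s["ee_rot"]).inv().apply([-1,0,0])/800)
E
```

```text
{'t': np.float64(10.95), 'ee_pos': array([ 490.058 , -170.5779,  316.9628]), 'ee_rot': array([9.787e-01, 2.055e-01, 1.000e-04, 1.000e-04]), 'ft_force': array([-2.4177,  1.9959,  6.3053]), 'wrist_torque': array([0.3385, 0.5546, 0.0112]), 'opening': np.float64(0.2154)}
[-1.14446441e-03 -5.02693916e-04 -2.18777843e-07]
```

Request:
servo_tool --deltas '[[[-0.0011, -0.0005, 0], [0, 0, 0], 0], [[-0.0011, -0.0005, 0], [0, 0, 0], 0], [[0, 0, 0], [0, 0, 0], 0]]'

```text
t: 11.25
ee_pos: [488.7, -170.6, 317.6]
ee_rot: [0.979, 0.205, 0.002, 0.001]
ft_force: [0.6, 1.4, 6.4]
opening: 0.208
grip_force: 30.0
```

Request:
servo_tool --deltas '[[[-0.0011, -0.0005, 0], [0, 0, 0], 0], [[-0.0011, -0.0005, 0], [0, 0, 0], 0], [[0, 0, 0], [0, 0, 0], 0]]'

```text
t: 11.55
ee_pos: [487.0, -170.6, 317.8]
ee_rot: [0.979, 0.205, 0.003, 0.001]
ft_force: [2.4, 2.0, 6.5]
opening: 0.212
grip_force: 30.0
```

Request:
servo_tool --deltas '[[[-0.0011, -0.0005, 0], [0, 0, 0], 0], [[-0.0011, -0.0005, 0], [0, 0, 0], 0], [[0, 0, 0], [0, 0, 0], 0]]'

```text
t: 11.85
ee_pos: [485.0, -170.5, 317.8]
ee_rot: [0.979, 0.205, 0.003, 0.001]
ft_force: [1.7, 1.7, 5.7]
opening: 0.209
grip_force: 30.0
```

Request:
servo_tool --deltas '[[[0, 0, 0.001], [0, 0, 0], 0], [[-0.0011, -0.0005, 0], [0, 0, 0], 0], [[-0.0011, -0.0005, 0], [0, 0, 0], 0], [[0, 0, 0], [0, 0, 0], 0]]'

```text
t: 12.25
ee_pos: [483.2, -170.5, 317.1]
ee_rot: [0.979, 0.205, 0.003, 0.001]
ft_force: [2.4, 1.9, 6.7]
opening: 0.214
grip_force: 30.0
```

Request:
servo_tool --deltas '[[[-0.0011, -0.0005, 0], [0, 0, 0], 0], [[-0.0011, -0.0005, 0], [0, 0, 0], 0], [[-0.0011, -0.0005, 0], [0, 0, 0], 0], [[0, 0, 0], [0, 0, 0], 0]]'

```text
t: 12.65
ee_pos: [480.3, -170.6, 317.1]
ee_rot: [0.979, 0.205, 0.003, 0.001]
ft_force: [2.2, 2.3, 6.2]
opening: 0.212
grip_force: 30.0
```

Request:
servo_tool --deltas '[[[-0.0017, -0.00075, 0], [0, 0, 0], 0], [[-0.0017, -0.00075, 0], [0, 0, 0], 0], [[-0.0017, -0.00075, 0], [0, 0, 0], 0], [[-0.0017, -0.00075, 0], [0, 0, 0], 0], [[0, 0, 0], [0, 0, 0], 0]]'

```text
t: 13.15
ee_pos: [474.3, -170.5, 317.1]
ee_rot: [0.979, 0.205, 0.003, 0.001]
ft_force: [2.6, 1.8, 6.6]
opening: 0.216
grip_force: 30.0
```

Request:
servo_tool --deltas '[[[-0.0017, -0.00075, 0], [0, 0, 0], 0], [[-0.0017, -0.00075, 0], [0, 0, 0], 0], [[-0.0017, -0.00075, 0], [0, 0, 0], 0], [[-0.0017, -0.00075, 0], [0, 0, 0], 0], [[0, 0, 0], [0, 0, 0], 0]]'

```text
t: 13.65
ee_pos: [468.3, -170.5, 317.1]
ee_rot: [0.979, 0.205, 0.003, 0.001]
ft_force: [2.2, 2.9, 6.4]
opening: 0.212
grip_force: 30.0
```

Request:
servo_tool --deltas '[[[-0.0017, -0.00075, 0], [0, 0, 0], 0], [[-0.0017, -0.00075, 0], [0, 0, 0], 0], [[-0.0017, -0.00075, 0], [0, 0, 0], 0], [[-0.0017, -0.00075, 0], [0, 0, 0], 0], [[0, 0, 0], [0, 0, 0], 0]]'

```text
t: 14.15
ee_pos: [462.4, -170.5, 317.1]
ee_rot: [0.979, 0.205, 0.003, 0.001]
ft_force: [1.5, 2.1, 6.2]
opening: 0.213
grip_force: 30.0
```

Request:
servo_tool --deltas '[[[-0.0017, -0.00075, 0], [0, 0, 0], 0], [[-0.0017, -0.00075, 0], [0, 0, 0], 0], [[-0.0017, -0.00075, 0], [0, 0, 0], 0], [[-0.0017, -0.00075, 0], [0, 0, 0], 0], [[0, 0, 0], [0, 0, 0], 0]]'

```text
t: 14.65
ee_pos: [456.4, -170.4, 317.0]
ee_rot: [0.979, 0.205, 0.003, 0.001]
ft_force: [2.7, 1.8, 7.7]
opening: 0.211
grip_force: 30.0
```

Request:
servo_tool --deltas '[[[-0.0017, -0.00075, 0], [0, 0, 0], 0], [[-0.0017, -0.00075, 0], [0, 0, 0], 0], [[-0.0011, -0.0005, 0], [0, 0, 0], 0], [[0, 0, 0], [0, 0, 0], 0]]'

```text
t: 15.05
ee_pos: [452.5, -170.4, 317.0]
ee_rot: [0.979, 0.205, 0.003, 0.001]
ft_force: [2.2, 2.4, 6.9]
opening: 0.211
grip_force: 30.0
```

Request:
servo_tool --deltas '[[[-0.0011, -0.0005, 0], [0, 0, 0], 0], [[-0.0011, -0.0005, 0], [0, 0, 0], 0], [[0, 0, 0], [0, 0, 0], 0]]'

```text
t: 15.35
ee_pos: [450.6, -170.4, 317.0]
ee_rot: [0.979, 0.205, 0.003, 0.001]
ft_force: [2.1, 2.3, 6.4]
opening: 0.212
grip_force: 30.0
```

Request:
servo_tool --deltas '[[[-0.0011, -0.0005, 0], [0, 0, 0], 0], [[-0.0011, -0.0005, 0], [0, 0, 0], 0], [[0, 0, 0], [0, 0, 0], 0]]'

```text
t: 15.65
ee_pos: [448.7, -170.4, 317.1]
ee_rot: [0.979, 0.205, 0.003, 0.001]
ft_force: [2.6, 2.2, 6.2]
opening: 0.211
grip_force: 30.0
```

Request:
servo_tool --deltas '[[[-0.0011, -0.0005, 0], [0, 0, 0], 0], [[-0.0011, -0.0005, 0], [0, 0, 0], 0], [[0, 0, 0], [0, 0, 0], 0]]'

```text
t: 15.95
ee_pos: [446.7, -170.4, 317.0]
ee_rot: [0.979, 0.205, 0.003, 0.001]
ft_force: [2.5, 3.0, 6.9]
opening: 0.211
grip_force: 30.0
```

Request:
servo_tool --deltas '[[[-0.0011, -0.0005, 0], [0, 0, 0], 0], [[0, 0, 0], [0, 0, 0], 0]]'

```text
t: 16.15
ee_pos: [445.9, -170.4, 317.2]
ee_rot: [0.979, 0.205, 0.003, 0.001]
ft_force: [3.5, 3.2, 5.9]
opening: 0.211
grip_force: 30.0
```

Request:
servo_tool --deltas '[[[-0.0011, -0.0005, 0], [0, 0, 0], 0], [[0, 0, 0], [0, 0, 0], 0]]'

```text
t: 16.35
ee_pos: [445.0, -170.5, 317.3]
ee_rot: [0.979, 0.205, 0.003, 0.001]
ft_force: [3.2, 2.5, 6.6]
opening: 0.212
grip_force: 30.0
```

Request:
servo_tool --deltas '[[[-0.0011, -0.0005, 0], [0, 0, 0], 0], [[0, 0, 0], [0, 0, 0], 0]]'

```text
t: 16.55
ee_pos: [444.1, -170.6, 317.4]
ee_rot: [0.979, 0.205, 0.003, 0.002]
ft_force: [3.6, 1.1, 6.1]
opening: 0.211
grip_force: 30.0
```

Request:
servo_tool --deltas '[[[-0.0011, -0.0005, 0], [0, 0, 0], 0], [[0, 0, 0], [0, 0, 0], 0]]'

```text
t: 16.75
ee_pos: [443.2, -170.7, 317.5]
ee_rot: [0.979, 0.205, 0.003, 0.002]
ft_force: [3.6, 0.5, 5.9]
opening: 0.206
grip_force: 30.0
```

```bash
python3 - <<'E'
from h import *
s=arm.get_state(); print({k:np.round(v,4) for k,v in s.items() if k in("ee_pos","ee_rot","ft_force","wrist_torque","opening","t")})
a=np.load("scene_p.npy"); p,d=arm.snapshot("scene"); np.save("scene_p3.npy",p)
cv2.imwrite("pics/out.png",np.hstack([cv2.resize(q[140:240,185:285],(400,400),interpolation=cv2.INTER_CUBIC) for q in(a,p)]))
E
```

```text
{'t': np.float64(16.75), 'ee_pos': array([ 443.1651, -170.7171,  317.4965]), 'ee_rot': array([0.9787, 0.2051, 0.0034, 0.002 ]), 'ft_force': array([3.6395, 0.5186, 5.911 ]), 'wrist_torque': array([ 0.2489, -1.0309,  0.0601]), 'opening': np.float64(0.206)}
```

View pics/out.png

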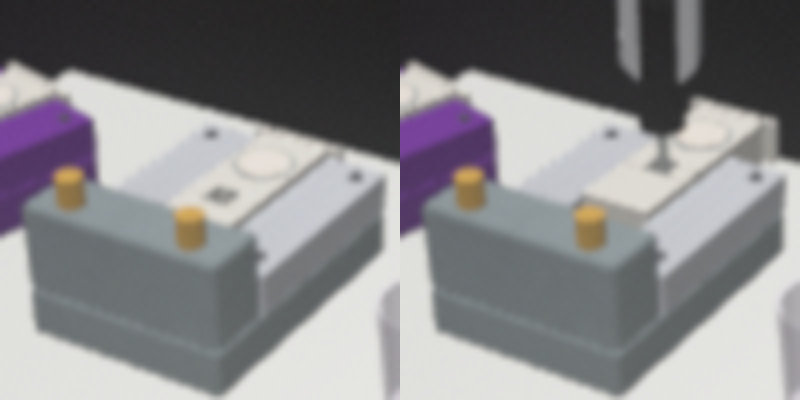

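The right half shows the cassette out: its pocket moved by about (+10,-8) image px, which matches 42 mm. The pin is still in it and the force signature indicates the stop. Withdrawing upward.

Request:
servo_tool --deltas '[[[0.0006, 0.0003, -0.004], [0, 0, 0], 0], [[0.0017, 0.00075, -0.004], [0, 0, 0], 0], [[0.0011, 0.0005, -0.004], [0, 0, 0], 0], [[0, 0, -0.006], [0, 0, 0], 0], [[0, 0, -0.01], [0, 0, 0], 0]]'

```text
t: 17.3
ee_pos: [444.7, -170.0, 337.3]
ee_rot: [0.979, 0.205, -0.0, -0.001]
ft_force: [-0.4, 0.8, 0.4]
opening: 0.21
grip_force: 30.0
```

Request:
servo_tool --deltas '[[[0, 0, -0.01], [0, 0, 0], 0], [[0, 0, -0.025], [0, 0, 0], 0], [[0, 0, -0.04], [0, 0, 0], 0], [[0, 0, 0], [0, 0, 0], 0], [[0, 0, 0], [0, 0, 0], 0]]'

```text
t: 17.8
ee_pos: [444.6, -170.2, 398.3]
ee_rot: [0.979, 0.205, -0.0, 0.0]
ft_force: [-0.4, -0.5, -0.6]
opening: 0.207
grip_force: 30.0
```

```bash
python3 - <<'E'
from h import *
s=arm.get_state(); print({k:np.round(v,4) for k,v in s.items() if k in("ee_pos","ee_rot","ft_force","wrist_torque","opening","t")})
a=np.load("scene_p.npy"); p,d=arm.snapshot("scene"); np.save("scene_p4.npy",p)
for c in("scene",): print([(np.round(r["xyz"]).tolist(),round(r["p"],2)) for r in arm.find_in(c,"pocket")][:3],[(np.round(r["xyz"]).tolist(),round(r["p"],2)) for r in arm.find_in(c,"pin_tool")][:3])
cv2.imwrite("pics/out2.png",np.hstack([cv2.resize(p[100:220,200:300],(500,600),interpolation=cv2.INTER_CUBIC)]))
print(togo([505.8,147.6,407]))
E
```

```text
{'t': np.float64(17.8), 'ee_pos': array([ 444.6195, -170.2162,  398.3087]), 'ee_rot': array([ 9.787e-01,  2.055e-01, -3.000e-04,  2.000e-04]), 'ft_force': array([-0.4146, -0.4594, -0.639 ]), 'wrist_torque': array([0.0009, 0.0194, 0.0477]), 'opening': np.float64(0.2073)}
[([482.0, -365.0, 60.0], 0.96), ([434.0, -167.0, 62.0], 0.72), ([559.0, -149.0, 59.0], 0.15)] [([456.0, -165.0, 202.0], 0.66), ([615.0, 129.0, 85.0], 0.56)]
(8, [0.0287, -0.0416, -0.0016])
```

View pics/out2.png

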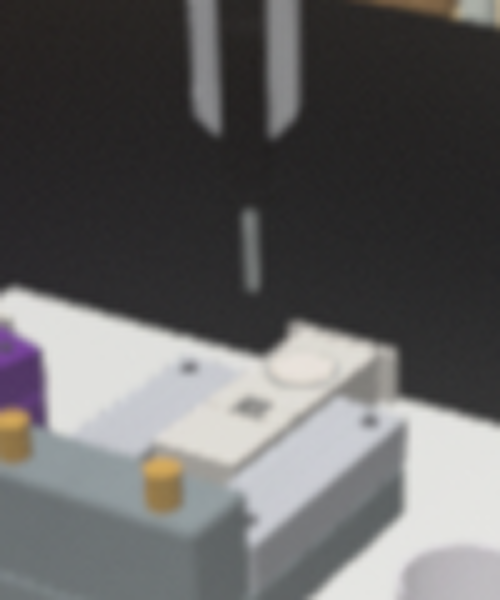

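The pocket is now at image (250,181) against (240,188.5) before, a shift of 42 mm, so the cassette stayed out. The pin hangs vertical in the grip. Carrying it back over its hole.

Request:
servo_tool --deltas '[[[0.0287, -0.042, -0.0016], [0, 0, 0], 0], [[0.0287, -0.042, -0.0016], [0, 0, 0], 0], [[0.0287, -0.042, -0.0016], [0, 0, 0], 0], [[0.0287, -0.042, -0.0016], [0, 0, 0], 0], [[0.0287, -0.042, -0.0016], [0, 0, 0], 0]]'

```text
t: 18.45
ee_pos: [482.1, 31.4, 403.1]
ee_rot: [0.979, 0.205, -0.001, -0.0]
ft_force: [0.2, -0.1, -0.7]
opening: 0.21
grip_force: 30.0
```

Request:
servo_tool --deltas '[[[0.0287, -0.042, -0.0016], [0, 0, 0], 0], [[0.0287, -0.042, -0.0016], [0, 0, 0], 0], [[0.0287, -0.042, -0.0016], [0, 0, 0], 0], [[0, 0, 0], [0, 0, 0], 0], [[0, 0, 0], [0, 0, 0], 0]]'

```text
t: 18.95
ee_pos: [504.7, 150.3, 406.8]
ee_rot: [0.978, 0.206, -0.002, 0.0]
ft_force: [-0.3, 0.1, -0.5]
opening: 0.209
grip_force: 30.0
```

```bash
python3 - <<'E'
from h import *
s=arm.get_state(); print({k:np.round(v,4) for k,v in s.items() if k in("ee_pos","ee_rot","ft_force","wrist_torque","opening","t")})
print(togo([504.6,151.3,352],n=2))
E
```

```text
{'t': np.float64(18.95), 'ee_pos': array([504.6719, 150.3273, 406.8421]), 'ee_rot': array([ 9.785e-01,  2.064e-01, -1.500e-03,  1.000e-04]), 'ft_force': array([-0.2565,  0.0794, -0.512 ]), 'wrist_torque': array([-0.0083,  0.0083, -0.0108]), 'opening': np.float64(0.2095)}
(2, [0.0003, -0.0006, 0.0343])
```

Request:
servo_tool --deltas '[[[0.0002, -0.0006, 0.034], [0, 0, 0], 0], [[0.0002, -0.0006, 0.034], [0, 0, 0], 0], [[0, 0, 0], [0, 0, 0], 0], [[0, 0, 0], [0, 0, 0], 0], [[0, 0, 0], [0, 0, 0], 0]]'

```text
t: 19.45
ee_pos: [505.4, 150.1, 355.4]
ee_rot: [0.979, 0.205, 0.001, 0.0]
ft_force: [-0.5, 0.6, 0.4]
opening: 0.208
grip_force: 30.0
```

```bash
python3 - <<'E'
from h import *
s=arm.get_state(); print({k:np.round(v,4) for k,v in s.items() if k in("ee_pos","ee_rot","ft_force","wrist_torque","opening","t")})
print(togo([504.6,151.3,s["ee_pos"][2]],n=1))
p,d=arm.snapshot("scene")
u,v=proj("scene",[505.6,151.5,70])[0].astype(int); print(u,v)
cv2.imwrite("pics/rk.png",cv2.resize(p[v-40:v+40,u-40:u+40],(560,560),interpolation=cv2.INTER_CUBIC))
E
```

```text
{'t': np.float64(19.45), 'ee_pos': array([505.4065, 150.1449, 355.4029]), 'ee_rot': array([9.788e-01, 2.049e-01, 1.100e-03, 2.000e-04]), 'ft_force': array([-0.5228,  0.5588,  0.3567]), 'wrist_torque': array([ 0.0589, -0.0165, -0.0225]), 'opening': np.float64(0.2085)}
(1, [-0.0003, -0.0017, -0.0])
370 227
```

View pics/rk.png

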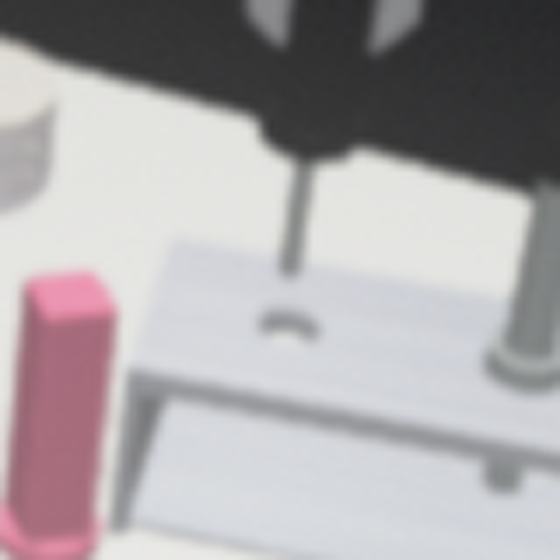

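Crop: the pin tip is at (291,275), directly above its empty hole at (289,327). Lowering it.

Request:
servo_tool --deltas '[[[0, 0, 0.014], [0, 0, 0], 0], [[0, 0, 0.014], [0, 0, 0], 0], [[0, 0, 0.014], [0, 0, 0], 0], [[0, 0, 0.014], [0, 0, 0], 0], [[0, 0, 0.014], [0, 0, 0], 0]]'

```text
t: 20.0
ee_pos: [504.7, 150.8, 296.5]
ee_rot: [0.979, 0.205, -0.0, -0.0]
ft_force: [-0.4, 1.1, -0.9]
opening: 0.211
grip_force: 30.0
```

Request:
servo_tool --deltas '[[[0, 0, 0.005], [0, 0, 0], 0], [[0, 0, 0], [0, 0, 0], 0], [[0, 0, 0], [0, 0, 0], 0]]'

```text
t: 20.3
ee_pos: [505.1, 150.8, 294.1]
ee_rot: [0.979, 0.205, 0.0, 0.0]
ft_force: [-0.1, -0.2, -0.1]
opening: 0.211
grip_force: 30.0
```

Request:
servo_tool --deltas '[[[0, 0, 0.0013], [0, 0, 0], 0], [[0, 0, 0], [0, 0, 0], 0]]'

```text
t: 20.5
ee_pos: [505.0, 150.7, 293.1]
ee_rot: [0.979, 0.205, 0.0, 0.0]
ft_force: [0.1, 1.3, -0.7]
opening: 0.214
grip_force: 30.0
```

Request:
servo_tool --deltas '[[[0, 0, 0.0013], [0, 0, 0], 0], [[0, 0, 0], [0, 0, 0], 0]]'

```text
t: 20.7
ee_pos: [504.9, 150.7, 291.9]
ee_rot: [0.979, 0.205, 0.0, 0.0]
ft_force: [0.1, 0.8, -0.7]
opening: 0.209
grip_force: 30.0
```

Request:
servo_tool --deltas '[[[0, 0, 0.0013], [0, 0, 0], 0], [[0, 0, 0], [0, 0, 0], 0]]'

```text
t: 20.9
ee_pos: [505.1, 150.8, 291.9]
ee_rot: [0.979, 0.205, -0.0, 0.0]
ft_force: [-2.8, -2.0, 6.4]
opening: 0.215
grip_force: 30.0
```

Collar seated (6 N). Releasing to half open, then lifting off.

Request:
servo_tool --deltas '[[[0, 0, -0.0005], [0, 0, 0], 0.5], [[0, 0, 0], [0, 0, 0], 0.5], [[0, 0, 0], [0, 0, 0], 0.5], [[0, 0, 0], [0, 0, 0], 0.5], [[0, 0, 0], [0, 0, 0], 0.5]]'

```text
t: 21.4
ee_pos: [504.9, 150.7, 291.0]
ee_rot: [0.979, 0.205, -0.0, -0.0]
ft_force: [-0.4, -0.4, 0.1]
opening: 0.497
grip_force: 0.0
```

Request:
servo_tool --deltas '[[[0, 0, -0.03], [0, 0, 0], 0.5], [[0, 0, -0.05], [0, 0, 0], 0.5], [[0, 0, -0.05], [0, 0, 0], 0.5], [[0, 0, -0.05], [0, 0, 0], 0.5], [[0, 0, 0], [0, 0, 0], 0.5]]'

```text
t: 21.9
ee_pos: [506.0, 150.9, 442.0]
ee_rot: [0.979, 0.205, 0.006, 0.001]
ft_force: [0.7, 0.1, 0.0]
opening: 0.498
grip_force: 0.0
```

Request:
servo_tool --deltas '[[[-0.03, 0.045, 0], [0, 0, 0], 0.5], [[-0.03, 0.045, 0], [0, 0, 0], 0.5], [[-0.03, 0.045, 0], [0, 0, 0], 0.5], [[-0.03, 0.045, 0], [0, 0, 0], 0.5], [[-0.03, 0.045, 0], [0, 0, 0], 0.5]]'

```text
t: 22.4
ee_pos: [466.6, -63.8, 434.3]
ee_rot: [0.979, 0.206, -0.0, -0.0]
ft_force: [1.0, -0.2, 0.7]
opening: 0.5
grip_force: 0.0
```

Request:
servo_tool --deltas '[[[0, 0, 0], [0, 0, 0], 0.5], [[0, 0, 0], [0, 0, 0], 0.5], [[0, 0, 0], [0, 0, 0], 0.5]]'

```text
t: 22.7
ee_pos: [467.5, -61.6, 434.6]
ee_rot: [0.979, 0.206, -0.0, -0.0]
ft_force: [-0.3, 0.6, -0.1]
opening: 0.503
grip_force: 0.0
```

```bash
python3 - <<'E'
from h import *
s=arm.get_state(); print({k:np.round(v,4) for k,v in s.items() if k in("ee_pos","ft_force","opening","t")})
p,d=arm.snapshot("top"); q,_=arm.snapshot("scene"); W=cloud("top",d)
P=W[(np.abs(W[...,0]-505)<25)&(np.abs(W[...,1]-151)<25)&(W[...,2]>133)&(W[...,2]<150)]; print(len(P),P.mean(0) if len(P) else 0)
cv2.imwrite("pics/end.png",np.hstack([cv2.resize(q[150:300,180:480],(400,200)),cv2.resize(p[170:290,140:380],(400,200))]))
E
```

```text
{'t': np.float64(22.7), 'ee_pos': array([467.4696, -61.5738, 434.6368]), 'ft_force': array([-0.2815,  0.6243, -0.0917]), 'opening': np.float64(0.5035)}
72 [506.04210762 149.75245615 139.00521794]
```

View pics/end.png

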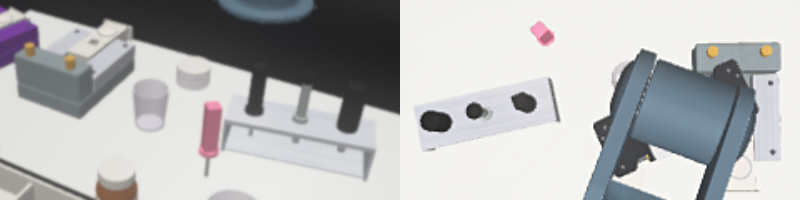

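The pin stands upright in its own hole (scene crop at (257,90)), 1.5 mm from where it started. The cassette is out at (105,40), and the other tools and beaker look undisturbed.

```bash
python3 -c "
from workcell import arm
print(arm.finish_job())"
```

```text
the job is handed in; nothing more can be done
None
```

The job is handed in, with no verdict returned: the cassette is out to its stop (about 42 mm by camera), the pin stands released in its own hole about 1.5 mm from its start, and the highest force read at the wrist while the pin was in the cassette was about 8 N.

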